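# Start the warming unit, cover its pot and take off the dust cover

### The arm

A 6-joint arm with a two-finger parallel gripper is mounted at the origin on the work surface; the furniture and walls round the work are solid. World frame = base frame: x ahead of the robot, y to its left, z up, the work surface at z = 0. Lengths are in mm, angles in rad, forces in N, time in s.
With the tool pointing down it reaches from about 300 to 950 mm from the base axis. Payload 3.1 kg.
Tool frame: the origin (TCP) lies at the very end of the fingers, on their centre line; the grasp point (between the pads) lies 19 mm behind it; z points along the fingers, x is the direction in which the jaws open and shut, and the axes are right-handed (so a half turn about z gives the same grasp; the last joint's range is limited). The gripper opens to 85 mm and grips with 20 to 120 N. Pads are 22 mm wide; open, the fingers measure 114 mm over their backs; the gripper's body (76 mm by 85 mm) begins 54 mm behind the grasp point. The pads swing forward as they close: fully open they stand 13 mm farther back than shut.
Start: joints at [-1.304, 0.308, 1.634, -0, 1.2, -0.07], TCP at [206.516, -589.901, 231.272] pointing down, gripper open.
Joint ranges: [-3.06, 3.06], [-0.79, 1.96], [0.05, 2.63], [-1.19, 4.34], [0.05, 2.64], [-2.94, 2.94]. Speed limits (rad/s): [2.79, 2.79, 3.14, 3.14, 3.14, 3.14].

### API

Orientations are given as [roll, pitch, yaw] about the fixed x, y, z axes, in that order (R = Rz(yaw) Ry(pitch) Rx(roll)).
In Python, from bench import monitor, optics, robot gives the robot as it stands.
- The arm moves only by the shell command python3 -m jog 'ROWS' [FORCE]. ROWS is JSON, a list of rows, each a list of 3 entries, a list of its own where there are three numbers: the shift along the tool's x, y, z in cm, then the turn about the tool's z in rad, then the closure, from 0 (fully open) to 1 (shut). A call has 1 to 12 rows; each row is the pose to reach, as a shift and turn from the pose commanded when the call began, along the tool's axes at that moment; what a row does not reach only later rows make up. A row lasts 1/12 s, in which the tool goes at most 41.7 mm and 7.16 degrees, less where a joint would pass 70% of its speed; a pose out of reach is approached as far as the arm can. A call with a gripper value outside its range is refused whole. The fingers move at their own pace and stop on an object; FORCE is the grip in N (left out, the last holds). Time passes only in rows, so rows that repeat a pose let the fingers close. It gives the time, the measured TCP pose, the force and the opening at its end, in the units of the state.
- monitor.observe(): the state, without advancing time (a new reading comes with each control period).
- optics.snapshot(name): name is "scene" or "top" or "wrist"; returns (picture, depth): 400x640x3 uint8, blue, green, red; 400x640 float32, mm along the optical axis (not along the pixel's ray), 0 where there is no reading.
- optics.calibration(name): a dict with "vfov" (degrees; the focal length in pixels is half the picture's height over the tangent of half this angle, whatever the lens; pixels are square), "cx", "cy" (the principal point, pixels), "k1" (the pictures are not rectified: a ray, as slopes to the right and down, at radius r is drawn at 1 + k1 r^2 times it, then the intrinsics apply), "position" and "rotation" of the camera in the world. Camera axes: x right, y down, z forward; pixel columns grow to the right and rows downward; lengths in mm; the calibration is good to about 2 mm. A picture is of the moment at which its call begins: read the wrist's pose just before it. calibration takes no time and is no camera call; for the wrist camera it gives the pose at the moment of the call.
- robot.job_done(): hands the job in, once; it reports no verdict.
The state is a dict: "time": time; "joints": joint angles; "joint_velocities": joint speeds; "tau": joint torques, N m; "eef_pos": TCP position; "ee_rot": TCP orientation; "contact_force": force on the tool from outside, world axes, zero at the start; "moment": the same for the moment, N m; "gripper_width": opening from 0.0 (shut) to 1.0 (fully open).
Only numpy, scipy, OpenCV 4.12 (cv2) and the standard library are available. Lean on these libraries where they do the work, as an engineer would, in place of code of your own. Each camera call takes 0.05 s, during which the arm holds its last target. There are 200 camera calls.

### The job

Start the warming unit by pressing its keys one at a time, all the way down: green, then yellow, then blue. Then pick up the two nested lids together by the black knob of the inner lid, lower them onto the pot until both are seated, and let go; then take hold of the white collar and lift the orange outer lid off alone, leaving the inner lid lying undisturbed in the pot and nothing else on the bench disturbed. Finish while still holding the outer lid, level, about 10 cm straight above the pot; do not put it down.

Things in the scene. Friction and masses are not known exactly. Their poses are not given: they have to be found in the camera images.
- warming_unit: White bench warming unit, 180 (x) x 260 (y) x 50 mm, fixed. Origin: centre of underside; front faces its -x. On its flat top: at y = +55 mm an open round steel pot, 96 mm outside, 88 mm inside, rim 86 mm above the worktop, with an inside ledge (72 mm hole) 9 mm below the rim for the inner lid; at y = -90 mm a row of three round keys 50 mm apart along x.
- pot_seat (a point): Point on the pot's axis at the height of its inside ledge, 77 mm above the worktop, 9 mm below the rim; z up. A seated inner lid's origin lies here; a seated outer lid's origin lies 3 mm below it (its plate then rests on the pot's rim).
- lid_stand: Grey round lid stand, fixed: foot 112 mm across, pedestal 68 mm across and 28 mm tall. Origin at the centre of its underside. The inner lid starts on the pedestal with the outer lid resting on top of it.
- inner_lid: Inner lid, loose, 55 to 115 g: aluminium disc 82 mm across, 6 mm thick, upright black knob at its centre. Origin: centre of the disc's underside, z up. Knob: 21 mm cylinder from 35 to 60 mm above the origin, 18 mm stem below. The knob passes loosely up through the outer lid, so lifting it carries both lids (the disc bears the outer lid from below); the outer lid lifts off upward by itself.
- outer_lid: Outer lid (dust cover), loose, 60 to 130 g: orange disc 114 mm across, skirt 12 mm deep (106 mm inside), white upright collar 48 mm outside, 28 mm bore. Origin: centre of the skirt's lower edge, z up; plate from 12 to 16 mm, collar from 16 to 40 mm above it. Resting on the inner lid its origin is 6 mm below the inner lid's; the knob stands 26 mm above the collar (23 mm once both are seated).
- key_green (a joint): Travel of the green key in m: 0 up, 0.006 fully down; springs back. The push needed grows from 1.5 N to 5 N at full travel; count it pressed from 4 mm.
- key_green_top (a point): Centre of the green key's round top (28 mm across, in a black housing 44 mm across), 72 mm above the worktop when up; the key moves straight down. Which colour is in which of the three places varies.
- key_yellow (a joint): Travel of the yellow key in m: 0 up, 0.006 fully down; springs back. The push needed grows from 1.5 N to 5 N at full travel; count it pressed from 4 mm.
- key_yellow_top (a point): Centre of the yellow key's round top (28 mm across, in a black housing 44 mm across), 72 mm above the worktop when up; the key moves straight down. Which colour is in which of the three places varies.
- key_blue (a joint): Travel of the blue key in m: 0 up, 0.006 fully down; springs back. The push needed grows from 1.5 N to 5 N at full travel; count it pressed from 4 mm.
- key_blue_top (a point): Centre of the blue key's round top (28 mm across, in a black housing 44 mm across), 72 mm above the worktop when up; the key moves straight down. Which colour is in which of the three places varies.
- tip_box: Bystander, not to be disturbed: clear pipette tip box with yellow rack, 84x122x83 mm; origin at the centre of its underside.
- buffer_bottle: Bystander, not to be disturbed: white reagent bottle with white cap, 45 across, 110 tall mm; origin at the centre of its underside.
- oil_bottle: Bystander, not to be disturbed: small amber bottle with black cap, 30 across, 70 tall mm; origin at the centre of its underside.
- cover_box: Bystander, not to be disturbed: small white and green box, 50x50x20 mm; origin at the centre of its underside.
- petri_dish: Bystander, not to be disturbed: clear round dish with pink filling, 61 across, 16 tall mm; origin at the centre of its underside.
- tube_rack: Bystander, not to be disturbed: blue rack of capped tubes, 76x125x92 mm; origin at the centre of its underside.
- dye_bottle: Bystander, not to be disturbed: white bottle with blue cap, 36 across, 85 tall mm; origin at the centre of its underside.
- marker: Bystander, not to be disturbed: white marker with red cap, 16x138x12 mm; origin at the centre of its underside.
Not all that is in view belongs to the job. There is more than one size of the outer_lid; the one meant has the size given above.

How it is judged (in metres and radians):
On the way, in this order (a step that is already met when the one before it is completed fails the run):
1. the green key is pressed alone, at least 4 mm down (value of joint key_green above 0.004 m and value of joint each of key_yellow, key_blue below 0.0015 m), for 0.04 s.
2. the yellow key is pressed alone, at least 4 mm down (value of joint key_yellow above 0.004 m and value of joint each of key_green, key_blue below 0.0015 m), for 0.04 s.
3. the blue key is pressed alone, at least 4 mm down (value of joint key_blue above 0.004 m and value of joint each of key_green, key_yellow below 0.0015 m), for 0.04 s.
4. both lids are carried together by the inner lid's knob, clear of the stand (z of inner_lid in the frame of lid_stand above 0.055 m and contact force between the fingers and inner_lid above 0.5 N and z of outer_lid in the frame of inner_lid below 0.004 m), for 0.2 s.
5. both lids are seated on the pot and let go (z of inner_lid in the frame of pot_seat between -0.003 and 0.003 m and horizontal distance between inner_lid and pot_seat below 0.006 m and angle between each of inner_lid, outer_lid's own z axis and vertical below 0.05 rad and z of outer_lid in the frame of pot_seat below 0.001 m and horizontal distance between outer_lid and pot_seat below 0.009 m and contact force between the fingers and inner_lid below 0.1 N and contact force between the fingers and outer_lid below 0.1 N), for 0.2 s.
At the end, for the whole second after the job is handed in: The gripper holds the outer lid still and level (within 0.2 rad), 60 to 160 mm above the pot's seat and within 50 mm of its axis, with nothing else touching it; the inner lid lies at rest and untouched on the pot's ledge (within 3 mm in height, 6 mm sideways, 0.05 rad) (z of inner_lid in the frame of pot_seat between -0.003 and 0.003 m and horizontal distance between inner_lid and pot_seat below 0.006 m and angle between inner_lid's own z axis and vertical below 0.05 rad and linear speed of each of inner_lid, outer_lid below 0.02 m/s and contact force between each of the arm, the fingers and inner_lid below 0.1 N and z of outer_lid in the frame of pot_seat between 0.06 and 0.16 m and horizontal distance between outer_lid and pot_seat below 0.05 m and angle between outer_lid's own z axis and vertical below 0.2 rad and contact force between the fingers and outer_lid above 1 N and contact force between outer_lid and inner_lid below 0.05 N and contact force between outer_lid and warming_unit below 0.05 N); the arm keeps its last pose, push and grip.
It fails at once if two keys down at the same time (value of joint each of key_green, key_yellow above 0.003 m or value of joint each of key_green, key_blue above 0.003 m or value of joint each of key_yellow, key_blue above 0.003 m).
It fails at once if the lids parted while the inner lid is not seated in the pot (z of outer_lid in the frame of inner_lid above 0.006 m and not (z of inner_lid in the frame of pot_seat between -0.004 and 0.004 m and horizontal distance between inner_lid and pot_seat below 0.007 m and angle between inner_lid's own z axis and vertical below 0.07 rad)).
It fails at once if the inner lid dropped: not held while above the pot's seat and off the stand (z of inner_lid in the frame of pot_seat above 0.012 m and contact force between the fingers and inner_lid below 0.02 N and horizontal distance between inner_lid and lid_stand above 0.06 m).
It fails at once if a bystander moved more than 30 mm (distance of any of tip_box, buffer_bottle, oil_bottle, cover_box, petri_dish, tube_rack, dye_bottle, marker from where it was at the start of the episode above 0.03 m).
It also fails if it takes over 67 s, if anything falls off the work surface, if the arm or the gripper's body presses on something with over 40 N, if the wrist force passes 120 N, or if a joint passes its speed limit or range.

## Working session

There is one attempt and no reset: what is moved stays moved. The work goes in short steps, Python scripts to look and compute and a shell command to move; the robot and the scene stay as the last step left them, time stands still between calls to the robot, and variables do not carry over. Pictures are saved under pics/ and viewed, about 8 in all and at most 12, crops included, and the job is handed in when it is done.

```bash
ls; mkdir -p pics
cat > h.py <<'E'
import numpy as np, cv2
from bench import monitor, optics, robot
def cam(n):
    c=optics.calibration(n); f=200/np.tan(np.radians(c['vfov'])/2)
    K=np.array([[f,0,c['cx']],[0,f,c['cy']],[0,0,1]]); return c,K
def rays(n,uv,c=None):
    c0,K=cam(n); c=c or c0
    s=cv2.undistortPoints(np.array(uv,float).reshape(-1,1,2),K,np.array([c['k1'],0,0,0,0.])).reshape(-1,2)
    d=np.c_[s,np.ones(len(s))]
    return np.array(c['position'],float),d@np.array(c['rotation'],float).reshape(3,3).T
def onplane(n,uv,z,c=None):
    p,d=rays(n,uv,c); return p+d*((z-p[2])/d[:,2])[:,None]
def cloud(n,depth,c=None):
    v,u=np.mgrid[0:400,0:640]; p,d=rays(n,np.c_[u.ravel(),v.ravel()],c)
    return (p+d*depth.ravel()[:,None]).reshape(400,640,3)
E
python3 - <<'E'
from h import *
for n in('scene','top'):
    c,K=cam(n);print(n,c)
    im,d=optics.snapshot(n);cv2.imwrite(f'pics/{n}0.png',im);np.save(f'{n}0.npy',d)
print(monitor.observe())
E
```

```text
pics
scene {'vfov': 53.85542502287555, 'cx': 324.5385829156193, 'cy': 206.03524341854254, 'k1': 0.027259643373809803, 'position': array([1156.33054574,  860.51770528,  610.41734426]), 'rotation': array([-2.0387354 , -0.02205038,  2.51143292])}
top {'vfov': 56.26774202908122, 'cx': 322.83274039121875, 'cy': 201.0567656318694, 'k1': -0.03315926951137931, 'position': array([ 214.33771143,   21.91523645, 1491.50237128]), 'rotation': array([-2.93248453,  0.00454451, -1.56906527])}
{'time': 0.1, 'joints': array([-1.30369961e+00,  3.08923612e-01,  1.63505639e+00,  2.10145799e-05,
        1.19974806e+00, -6.97132057e-02]), 'joint_velocities': array([ 0.0013733 , -0.00194557, -0.00320731, -0.0014714 , -0.00199362,
       -0.00052143]), 'tau': array([-9.66797088e-04, -4.16407013e+01, -2.77644879e+01, -1.34576912e-04,
        4.02073478e-03,  5.20893451e-06]), 'eef_pos': array([ 206.32039589, -589.16003267,  230.15977586]), 'ee_rot': array([-3.14142439e+00,  2.12885842e-03, -1.23399386e+00]), 'contact_force': array([0.5833194 , 0.41405643, 0.15372246]), 'moment': array([-0.01816418, -0.02798644, -0.02943382]), 'gripper_width': 1.0015590570756263}
```

```bash
sleep 3; python3 -c "
import cv2,numpy as np
a=cv2.imread('pics/scene0.png');b=cv2.imread('pics/top0.png')
cv2.imwrite('pics/both0.png',np.vstack([a,b])[:, :])
print(a.shape)"
```

```text
(400, 640, 3)
```

```bash
sed -i "s/np.array(c\['rotation'\],float).reshape(3,3).T/rot(c['rotation']).T/; 2a from scipy.spatial.transform import Rotation\ndef rot(r): return Rotation.from_euler('xyz',r).as_matrix()" h.py
cat h.py | head -20
```

```text
import numpy as np, cv2
from bench import monitor, optics, robot
from scipy.spatial.transform import Rotation
def rot(r): return Rotation.from_euler('xyz',r).as_matrix()
def cam(n):
    c=optics.calibration(n); f=200/np.tan(np.radians(c['vfov'])/2)
    K=np.array([[f,0,c['cx']],[0,f,c['cy']],[0,0,1]]); return c,K
def rays(n,uv,c=None):
    c0,K=cam(n); c=c or c0
    s=cv2.undistortPoints(np.array(uv,float).reshape(-1,1,2),K,np.array([c['k1'],0,0,0,0.])).reshape(-1,2)
    d=np.c_[s,np.ones(len(s))]
    return np.array(c['position'],float),d@rot(c['rotation']).T
def onplane(n,uv,z,c=None):
    p,d=rays(n,uv,c); return p+d*((z-p[2])/d[:,2])[:,None]
def cloud(n,depth,c=None):
    v,u=np.mgrid[0:400,0:640]; p,d=rays(n,np.c_[u.ravel(),v.ravel()],c)
    return (p+d*depth.ravel()[:,None]).reshape(400,640,3)
```

View pics/top0.png

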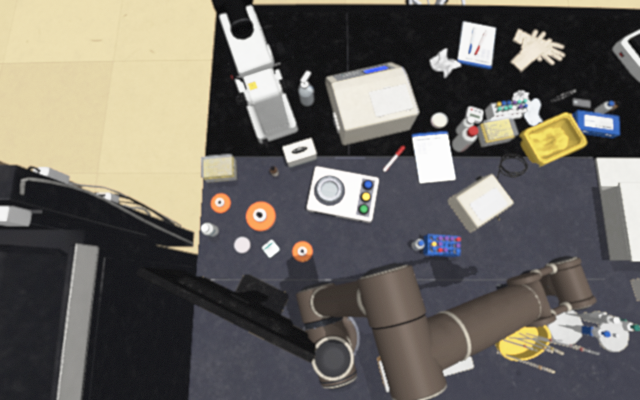

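View pics/scene0.png

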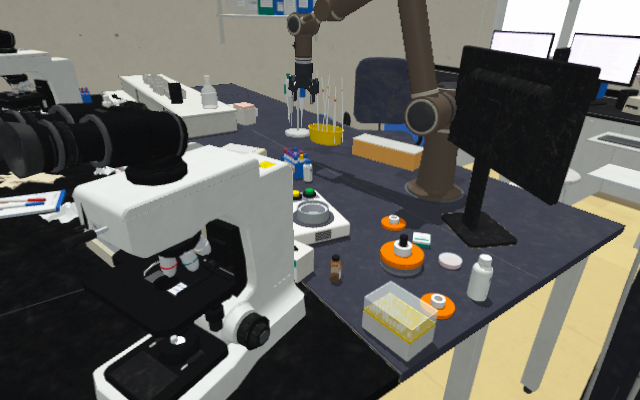

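Run:
```python
from h import *
im=cv2.imread('pics/top0.png');d=np.load('top0.npy');P=cloud('top',d)
hsv=cv2.cvtColor(im,cv2.COLOR_BGR2HSV)
def cen(m,box):
    u0,v0,u1,v1=box;M=np.zeros(m.shape,np.uint8);M[v0:v1,u0:u1]=m[v0:v1,u0:u1]
    v,u=np.nonzero(M);return u.mean(),v.mean(),len(u)
H,S,V=cv2.split(hsv)
box=(350,172,385,222)
for n,m in dict(green=(H>40)&(H<85)&(S>120)&(V>60),yellow=(H>20)&(H<35)&(S>120)&(V>80),blue=(H>100)&(H<130)&(S>120)&(V>60)).items():
    u,v,k=cen(m,box);print(n,u,v,k,onplane('top',[[u,v]],72)[0].round(1))
for n,bx,z in(('lid',(240,198,282,234),38),('decoyL',(206,190,234,215),16),('decoyR',(290,238,316,264),16)):
    m=((H<18)&(S>150)&(V>100)); M=np.zeros(m.shape,np.uint8);M[bx[1]:bx[3],bx[0]:bx[2]]=m[bx[1]:bx[3],bx[0]:bx[2]]
    c=max(cv2.findContours(M,cv2.RETR_EXTERNAL,cv2.CHAIN_APPROX_NONE)[0],key=cv2.contourArea)
    w=onplane('top',c.reshape(-1,2),z);(x,y),r=cv2.minEnclosingCircle(w[:,:2].astype(np.float32));print(n,x,y,2*r)
# unit top corners
M=((S<60)&(V>150)).astype(np.uint8);N=np.zeros_like(M);N[163:226,300:384]=M[163:226,300:384]
c=max(cv2.findContours(N,cv2.RETR_EXTERNAL,cv2.CHAIN_APPROX_NONE)[0],key=cv2.contourArea)
w=onplane('top',c.reshape(-1,2),50)[:,:2].astype(np.float32);r=cv2.minAreaRect(w);print('unit',r)
# depth inspect: monitor and elevated things
for n,(u,v) in dict(lidplate=(250,215),pot=(318,187),mon=(250,315),mon2=(200,290),mon3=(300,345),monbase=(260,295),base=(335,365),table=(350,250),tipbox=(218,167),rack=(445,245)).items(): print(n,P[v,u].round())
```

```text
green 363.29787234042556 208.70212765957447 47 [ 485.5 -127.5   72. ]
yellow 365.4375 196.3125 48 [ 534.6 -136.8   72. ]
blue 367.5740740740741 184.27777777777777 54 [ 582.9 -146.2   72. ]
lid 463.32452392578125 276.4017639160156 115.0886001586914
decoyL 519.830322265625 444.2330017089844 79.701416015625
decoyR 327.1760559082031 110.59809875488281 77.98775482177734
unit ((552.127197265625, -49.45367431640625), (262.252685546875, 184.25782775878906), 78.97412109375)
lidplate [467. 317.  34.]
pot [572.  48.  72.]
mon [123. 221. 457.]
mon2 [187. 360. 454.]
mon3 [ 52.  85. 486.]
monbase [163. 249. 141.]
base [-15.  -7. 394.]
table [333. -79.  -6.]
tipbox [650. 443.  82.]
rack [ 346. -437.   66.]
```

Run:
```python
from h import *
a=-1.304
for n in('top','scene'):
    im=cv2.imread(f'pics/{n}0.png');d=np.load(f'{n}0.npy');P=cloud(n,d)
    B,G,R=[im[...,i].astype(int) for i in range(3)]
    p=P.reshape(-1,3);br=((R-B>8)&(R<130)&(R-B<45)&(d>0)).ravel()
    r=np.hypot(p[:,0],p[:,1]);br&=(r<750)&(p[:,2]>20)
    q=p[br];f=q[:,0]*np.cos(a)+q[:,1]*np.sin(a);l=-q[:,0]*np.sin(a)+q[:,1]*np.cos(a)
    print(n,'brown: z band -> fwd range, lateral range')
    for z in range(0,900,75):
        m=(q[:,2]>=z)&(q[:,2]<z+75)
        if m.sum()>15: print(z,m.sum(),np.percentile(f[m],[2,98]).round(),np.percentile(l[m],[2,98]).round())
    dk=((np.maximum(np.maximum(R,G),B)<60)&(d>0)).ravel()&(r<520)&(p[:,1]>20)&(p[:,2]>150)&(p[:,0]<350)&(p[:,0]>-150)
    q=p[dk];print('dark z', np.percentile(q[:,2],[0,5,50,95,100]).round());
    for y in range(20,420,40):
        m=(q[:,1]>=y)&(q[:,1]<y+40)
        if m.sum()>5: print(y,m.sum(),'x',np.percentile(q[m,0],[1,50,99]).round(),'z',np.percentile(q[m,2],[1,99]).round())
```

```text
top brown: z band -> fwd range, lateral range
0 88 [-62. 624.] [ -8. 692.]
300 1158 [-56.  53.] [-75. 199.]
375 248 [-42.  40.] [-11. 197.]
450 460 [-45. 601.] [ 23. 193.]
525 2036 [ 33. 647.] [ -8. 185.]
600 1878 [ 55. 505.] [ -5. 187.]
675 2895 [ 80. 427.] [  7. 175.]
750 7873 [ 97. 276.] [-10. 194.]
825 858 [129. 162.] [ -3. 196.]
dark z [151. 311. 458. 515. 519.]
20 251 x [-73.  99. 209.] z [337. 515.]
60 489 x [ 21.  49. 200.] z [241. 516.]
100 508 x [ 42.  68. 153.] z [233. 516.]
140 494 x [ 60.  94. 122.] z [305. 516.]
180 488 x [ 80. 113. 141.] z [296. 516.]
220 587 x [ 99. 138. 166.] z [165. 516.]
260 525 x [118. 153. 179.] z [176. 516.]
300 457 x [136. 169. 196.] z [311. 516.]
340 461 x [154. 186. 214.] z [324. 516.]
380 407 x [171. 203. 226.] z [319. 516.]
scene brown: z band -> fwd range, lateral range
0 636 [-69.  52.] [ -2. 703.]
75 719 [-65.  51.] [-5. 68.]
150 614 [-245.   36.] [  9. 232.]
225 355 [-61.  46.] [ 47. 203.]
300 803 [-65.  50.] [ 50. 203.]
375 812 [-24. 625.] [ 44. 197.]
450 1168 [  3. 629.] [ 15. 196.]
525 1533 [ 29. 613.] [  2. 194.]
600 811 [ 52. 504.] [ 44. 194.]
dark z [150. 221. 370. 499. 512.]
20 431 x [ 29. 202. 212.] z [214. 500.]
60 1176 x [ 19.  54. 204.] z [198. 507.]
100 536 x [ 56.  70. 164.] z [213. 510.]
140 844 x [ 76. 102. 120.] z [215. 510.]
180 912 x [ 94. 122. 139.] z [216. 509.]
220 984 x [114. 146. 164.] z [159. 510.]
260 1615 x [132. 169. 179.] z [154. 510.]
300 1324 x [151. 178. 195.] z [214. 510.]
340 1466 x [170. 197. 214.] z [215. 510.]
380 1797 x [188. 216. 227.] z [217. 511.]
```

```bash
python3 -m jog '[[[0,-0.5,0],0,1],[[0,-1,0],0,1],[[0,-1.5,0],0,1],[[0,-2,0],0,1],[[0,-2.5,0],0,1],[[0,-3,0],0,1],[[0,-3.5,0],0,1],[[0,-4,0],0,1],[[0,-4.5,0],0,1],[[0,-4.5,0],0,1]]' 30; python3 -c "
from h import *
s=monitor.observe();print(s['joints'],s['tau'],s['eef_pos'],s['contact_force'],s['gripper_width'])"
```

```text
time: 0.93
eef_pos: [250.1, -574.6, 231.3]
ee_rot: [-3.141, 0.0, -1.233]
contact_force: [0.3, -0.4, 0.1]
gripper_width: 0.001
[-1.23005196e+00  3.11220878e-01  1.62969322e+00  5.20587429e-04
  1.20068947e+00  2.81934079e-03] [ 1.09017666e-01 -4.16685534e+01 -2.77254742e+01  2.30481784e-02
 -5.06559390e-04  4.57070488e-02] [ 250.05980733 -574.61213238  231.28461387] [ 0.3405379  -0.39828542  0.10706254] 0.001134395166738403
```

```bash
python3 -m jog '[[[0,-0.6,0],0,1],[[0,-1.2,0],0,1],[[0,-1.8,0],0,1],[[0,-2.4,0],0,1],[[0,-3,0],0,1],[[0,-3.6,0],0,1],[[0,-4.2,0],0,1],[[0,-4.8,0],0,1],[[0,-5.4,0],0,1],[[0,-6,0],0,1],[[0,-6,0],0,1]]'; python3 -c "
from h import *
s=monitor.observe();print(s['joints'],s['tau'],s['eef_pos'],s['contact_force'],s['gripper_width'])
im,d=optics.snapshot('scene');cv2.imwrite('pics/s1.png',cv2.resize(im[20:240,380:620],None,fx=2.5,fy=2.5))"
```

```text
time: 1.85
eef_pos: [306.9, -554.7, 231.3]
ee_rot: [-3.141, -0.0, -1.233]
contact_force: [-0.5, -0.2, 0.6]
gripper_width: -0.0
[-1.13450212e+00  3.24997158e-01  1.61159149e+00  6.38331941e-04
  1.20491537e+00  9.82565017e-02] [ 1.07593022e-01 -4.22879791e+01 -2.77632344e+01  2.50888924e-02
  7.12693090e-04  5.40380285e-02] [ 306.85767998 -554.73814394  231.27662516] [-0.52004172 -0.24770299  0.5630277 ] -0.0002500246640163864
```

View pics/s1.png

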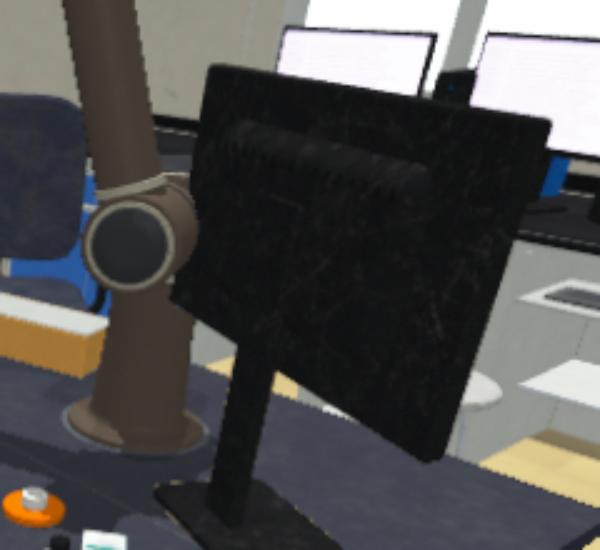

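```bash
python3 -m jog '[[[0,-0.5,0],0,1],[[0,-1,0],0,1],[[0,-1.5,0],0,1],[[0,-2,0],0,1],[[0,-2.5,0],0,1],[[0,-2.5,0],0,1]]'; python3 -c "
from h import *
s=monitor.observe();print(s['joints'][:1],s['tau'][0])"
python3 -m jog '[[[0,-0.5,0],0,1],[[0,-1,0],0,1],[[0,-1.5,0],0,1],[[0,-2,0],0,1],[[0,-2.5,0],0,1],[[0,-2.5,0],0,1]]'; python3 -c "
from h import *
s=monitor.observe();print(s['joints'][:1],s['tau'][0])"
```

```text
time: 2.4
eef_pos: [330.3, -546.5, 231.3]
ee_rot: [-3.141, -0.0, -1.233]
contact_force: [0.2, 0.9, -0.3]
gripper_width: -0.001
[-1.09562418] 0.045566512271761894
time: 2.9
eef_pos: [353.9, -538.2, 231.3]
ee_rot: [-3.141, -0.0, -1.233]
contact_force: [0.2, -0.2, -0.8]
gripper_width: -0.001
[-1.05697679] 0.049989488907158375
```

```bash
python3 -m jog '[[[-0.7,-0.6,0],-0.05,1],[[-1.4,-1.2,0],-0.1,1],[[-2.1,-1.8,0],-0.15,1],[[-2.8,-2.4,0],-0.2,1],[[-3.5,-3,0],-0.25,1],[[-4.2,-3.5,0],-0.3,1],[[-4.2,-3.5,0],-0.3,1]]'; python3 -c "
from h import *
s=monitor.observe();print(s['joints'],s['tau'][0])"
```

```text
time: 3.48
eef_pos: [372.3, -486.1, 231.2]
ee_rot: [-3.141, 0.001, -0.932]
contact_force: [0.3, 0.1, -0.2]
gripper_width: -0.001
[-9.88485133e-01  2.84579871e-01  1.66439009e+00  5.40961329e-04
  1.19360317e+00 -5.66197668e-02] 0.19148900639265776
```

```bash
python3 -m jog '[[[-1,-1.4,0],-0.05,1],[[-2,-2.8,0],-0.1,1],[[-3,-4.2,0],-0.15,1],[[-4,-5.6,0],-0.2,1],[[-5,-7,0],-0.25,1],[[-6,-8.5,0],-0.3,1],[[-7,-10,0],-0.3,1],[[-7,-10,0],-0.3,1]]'; python3 -c "
from h import *
s=monitor.observe();print(s['joints'],s['tau'][0])
im,d=optics.snapshot('scene');cv2.imwrite('pics/s2.png',cv2.resize(im[20:240,380:620],None,fx=2.5,fy=2.5))"
```

```text
time: 4.15
eef_pos: [411.4, -369.5, 231.2]
ee_rot: [-3.14, 0.001, -0.633]
contact_force: [0.1, 0.2, -0.7]
gripper_width: 0.003
[-8.11217281e-01  1.70791064e-01  1.80426864e+00  1.25511110e-03
  1.16761146e+00 -1.78398648e-01] 0.47902487218379974
```

```bash
python3 -m jog '[[[0,0,0],0,1],[[0,0,0],0,1]]'; python3 -c "
from h import *
s=monitor.observe();print(s['joints'],s['tau'][0])"
```

```text
time: 4.37
eef_pos: [410.6, -372.8, 231.5]
ee_rot: [3.141, -0.001, -0.635]
contact_force: [-0.5, -0.0, 0.8]
gripper_width: -0.001
[-8.15334143e-01  1.72651424e-01  1.80160399e+00 -6.38365583e-04
  1.16651697e+00 -1.80049313e-01] 0.2947643771767616
```

View pics/s2.png

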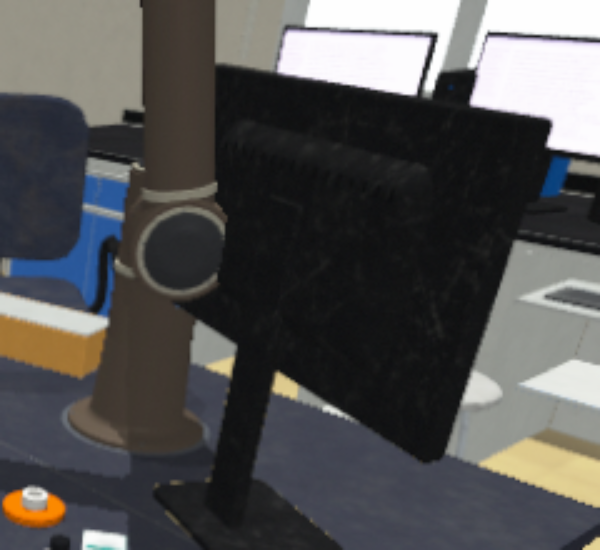

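```bash
python3 -m jog '[[[-1,-3,0],-0.1,1],[[-2,-6,0],-0.2,1],[[-3,-9,0],-0.3,1],[[-4.2,-12,0],-0.4,1],[[-5.2,-15,1],-0.4,1],[[-6.3,-18,2],-0.4,1],[[-7.4,-21,3],-0.4,1],[[-8.4,-24,4],-0.4,1],[[-8.4,-24,4],-0.4,1],[[-8.4,-24,4],-0.4,1]]'; python3 -c "
from h import *
s=monitor.observe();print(s['joints'],s['tau'][0]);c=optics.calibration('wrist')
im,d=optics.snapshot('wrist');cv2.imwrite('pics/w1.png',im);np.savez('w1.npz',d=d,pos=c['position'],rot=c['rotation']);print(c)"
```

```text
time: 5.2
eef_pos: [485.2, -128.0, 190.6]
ee_rot: [3.141, 0.001, -0.232]
contact_force: [-0.4, -0.9, 0.0]
gripper_width: 0.0
[-3.44456339e-01  1.16940999e-01  1.95515781e+00 -6.16339070e-04
  1.07083520e+00 -1.12306791e-01] 0.9935473278164864
{'vfov': 65.44241558220756, 'cx': 323.36072742287706, 'cy': 196.65533008140778, 'k1': 0.008415122428803181, 'position': array([505.45193158, -46.26514695, 332.62699817]), 'rotation': array([ 2.80704987e+00,  1.57633574e-03, -2.31841535e-01])}
```

View pics/w1.png

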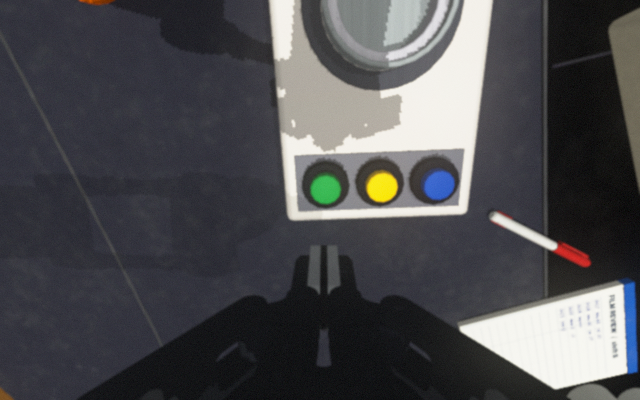

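Run:
```python
from h import *
im=cv2.imread('pics/w1.png');z=np.load('w1.npz');c=optics.calibration('wrist');c['position']=z['pos'];c['rotation']=z['rot']
H,S,V=cv2.split(cv2.cvtColor(im,cv2.COLOR_BGR2HSV))
R=rot([np.pi,0,-0.232])
for n,m in dict(green=(H>40)&(H<85)&(S>120)&(V>60),yellow=(H>20)&(H<35)&(S>120)&(V>80),blue=(H>100)&(H<130)&(S>120)&(V>60)).items():
    M=np.zeros(m.shape,np.uint8);M[140:215,295:470]=m[140:215,295:470]
    q=max(cv2.findContours(M,0,1)[0],key=cv2.contourArea);w=onplane('wrist',q.reshape(-1,2),72,c)[:,:2]
    (x,y),r=cv2.minEnclosingCircle(w.astype(np.float32));print(n,x,y,r,'tool',R.T@np.array([x-485.2,y+128,0]))
print(onplane('wrist',[[324,248]],190,c))
```

```text
green 487.3363037109375 -127.88797760009766 13.761872291564941 tool [ 2.05331223e+00 -6.00209498e-01 -7.35044640e-17]
yellow 535.982666015625 -136.4800262451172 15.412656784057617 tool [ 5.13718868e+01 -3.42334040e+00 -4.19238287e-16]
blue 584.6444702148438 -146.97055053710938 14.120268821716309 tool [ 1.01141995e+02 -4.40240916e+00 -5.39139628e-16]
[[ 487.73592166 -121.75830071  190.        ]]
```

```bash
python3 -m jog '[[[0.2,0,3],0,1],[[0.2,0,6],0,1],[[0.2,0,9],0,1],[[0.2,0,10.5],0,1],[[0.2,0,11.4],0,1],[[0.2,0,11.9],0,1],[[0.2,0,12.3],0,1],[[0.2,0,12.45],0,1],[[0.2,0,12.45],0,1],[[0.2,0,12.45],0,1]]'
```

```text
time: 6.08
eef_pos: [488.2, -129.9, 68.2]
ee_rot: [3.141, -0.002, -0.234]
contact_force: [-2.1, -1.2, 4.2]
gripper_width: -0.004
```

```bash
python3 -m jog '[[[0,0,0.15],0,1],[[0,0,0.25],0,1],[[0,0,0.25],0,1],[[0,0,0.25],0,1]]'; python3 -c "
from h import *
s=monitor.observe();print(s['eef_pos'],s['contact_force'])"
```

```text
time: 6.42
eef_pos: [488.5, -129.8, 66.0]
ee_rot: [3.141, -0.003, -0.233]
contact_force: [-2.4, -2.4, 10.4]
gripper_width: 0.003
[ 488.45745008 -129.82191942   65.97785444] [-2.37309705 -2.40824316 10.4081337 ]
```

```bash
python3 -m jog '[[[0,0,-1],0,1],[[0,0,-2.5],0,1],[[2,-0.1,-2.8],0,1],[[4.9,-0.3,-2.8],0,1],[[4.9,-0.3,-2.5],0,1],[[4.9,-0.3,-1],0,1],[[4.9,-0.3,-0.5],0,1],[[4.9,-0.3,-0.2],0,1],[[4.9,-0.3,0],0,1],[[4.9,-0.3,0],0,1],[[4.9,-0.3,0],0,1]]'
```

```text
time: 7.33
eef_pos: [535.7, -137.0, 66.0]
ee_rot: [-3.141, -0.0, -0.234]
contact_force: [-1.5, 1.5, 9.2]
gripper_width: -0.002
```

Yellow bottomed out. Blue next, then retreat.

```bash
python3 -m jog '[[[0,0,-1],0,1],[[0,0,-2.5],0,1],[[2,0,-2.8],0,1],[[4.9,-0.1,-2.8],0,1],[[4.9,-0.1,-2.5],0,1],[[4.9,-0.1,-1],0,1],[[4.9,-0.1,-0.5],0,1],[[4.9,-0.1,-0.2],0,1],[[4.9,-0.1,0],0,1],[[4.9,-0.1,0],0,1],[[4.9,-0.1,0],0,1]]'
```

```text
time: 8.25
eef_pos: [582.8, -147.7, 66.0]
ee_rot: [-3.141, 0.001, -0.234]
contact_force: [-3.8, 1.2, 8.8]
gripper_width: -0.002
```

```bash
python3 -m jog '[[[0,0,-3],0,1],[[0,0,-6.5],0,1],[[-2,-3.5,-10],-0.1,0.8],[[-4.5,-7.5,-12.5],-0.2,0.5],[[-6.5,-11,-12.5],-0.3,0],[[-8.5,-14.5,-12.5],-0.4,0],[[-10.5,-18,-12.5],-0.5,0],[[-12.5,-21.5,-12.5],-0.6,0],[[-14.5,-25,-12.5],-0.6,0],[[-16.5,-28.5,-12.5],-0.6,0],[[-18.5,-32,-12.5],-0.6,0],[[-20,-35.5,-12.5],-0.6,0]]'
python3 -m jog '[[[-1.5,-2.9,0],0,0],[[-1.5,-2.9,0],0,0],[[-1.5,-2.9,0],0,0]]'
```

```text
time: 9.25
eef_pos: [470.0, 237.3, 189.0]
ee_rot: [3.141, 0.002, 0.366]
contact_force: [-0.0, 0.2, -0.3]
gripper_width: 1.002
time: 9.5
eef_pos: [446.1, 258.5, 188.8]
ee_rot: [3.141, 0.002, 0.37]
contact_force: [1.0, -0.5, -0.3]
gripper_width: 1.0
```

```bash
cat > m.py <<'E'
from h import *
import sys
def look(tag):
    s=monitor.observe();c=optics.calibration('wrist');im,d=optics.snapshot('wrist');cv2.imwrite(f'pics/{tag}.png',im);np.savez(f'{tag}.npz',d=d,pos=c['position'],rot=c['rotation'])
    return s,c,im,d
def lid(tag,zplate):
    s,c,im,d=look(tag);H,S,V=cv2.split(cv2.cvtColor(im,cv2.COLOR_BGR2HSV))
    m=((H<18)&(S>150)&(V>80)).astype(np.uint8)
    q=max(cv2.findContours(m,0,1)[0],key=cv2.contourArea);w=onplane('wrist',q.reshape(-1,2),zplate,c)[:,:2]
    (x,y),r=cv2.minEnclosingCircle(w.astype(np.float32));u,v=q.reshape(-1,2).mean(0)
    R=rot(s['ee_rot']);t=R.T@(np.array([x,y,s['eef_pos'][2]])-s['eef_pos'])
    print('lid',x,y,r,'px',u,v,'tool',t.round(1),'tcp',s['eef_pos'].round(1),s['ee_rot'].round(3));return c,im,d
if __name__=='__main__': lid(sys.argv[1],float(sys.argv[2]))
E
python3 m.py w2 38
```

```text
lid 463.4175720214844 276.60968017578125 57.52657699584961 px 347.04242424242426 165.43636363636364 tool [ 22.7 -10.6  -0.1] tcp [446.1 258.5 188.8] [3.141e+00 2.000e-03 3.700e-01]
```

View pics/w2.png

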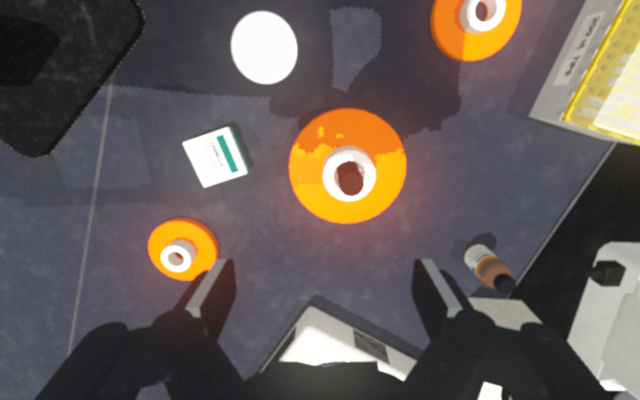

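Run:
```python
from h import *
im=cv2.imread('pics/w2.png');z=np.load('w2.npz');c=optics.calibration('wrist');c['position']=z['pos'];c['rotation']=z['rot']
b=im[145:215,315:385].astype(int);m=((b.max(2)<130)).astype(np.uint8)
q=max(cv2.findContours(m,0,1)[0],key=cv2.contourArea).reshape(-1,2)+[315,145]
print('knob px',q.min(0),q.max(0))
w=onplane('wrist',q,88,c)[:,:2];(x,y),r=cv2.minEnclosingCircle(w.astype(np.float32));print('knob@88',x,y,r, cv2.minAreaRect(w.astype(np.float32)))
P=cloud('wrist',z['d'],c)
for u,v in((350,178),(352,185),(345,172),(330,178),(372,178),(310,190),(390,190),(200,160)):print(u,v,P[v,u].round(1))
```

```text
knob px [338 162] [357 176]
knob@88 456.25372314453125 285.759033203125 8.032512664794922 ((455.5661315917969, 287.0613098144531), (15.078095436096191, 10.604055404663086), 29.66115951538086)
350 178 [460.8 280.6  87.1]
352 185 [464.6 275.7  86.9]
345 172 [455.9 282.7  82.1]
330 178 [448.7 268.2  61.6]
372 178 [483.8 281.8  61.3]
310 190 [437.7 243.5  37.6]
390 190 [511.5 272.1  37.3]
200 160 [323.6 227.3  19.6]
```

Run:
```python
from h import *
z=np.load('w2.npz');c=optics.calibration('wrist');c['position']=z['pos'];c['rotation']=z['rot']
P=cloud('wrist',z['d'],c)[140:215,310:390].reshape(-1,3)
for lo,hi in((84,92),(57,65)):
    q=P[(P[:,2]>lo)&(P[:,2]<hi)];(x,y),r=cv2.minEnclosingCircle(q[:,:2].astype(np.float32));print(len(q),x,y,r,q.mean(0))
    t=rot([np.pi,0,.37]).T@np.array([x-446.1,y-258.5,0]);print(t)
```

```text
487 463.82208251953125 276.2312316894531 10.471153259277344 [463.52232515 276.69915797  87.24215573]
[ 2.29346692e+01 -1.01227336e+01 -1.23967734e-15]
1302 463.79193115234375 276.32037353515625 23.94186019897461 [462.1355013  278.90983589  61.17227916]
[ 2.29387933e+01 -1.02167462e+01 -1.25119056e-15]
```

```bash
python3 -m jog '[[[2.3,-1,1],0,0],[[2.3,-1,4],0,0],[[2.3,-1,7],0,0],[[2.3,-1,10],0,0],[[2.3,-1,11.5],0,0],[[2.3,-1,12.3],0,0],[[2.3,-1,12.3],0,0]]' 60
python3 -m jog '[[[0,0,0],0,1],[[0,0,0],0,1],[[0,0,0],0,1],[[0,0,0],0,1],[[0,0,0],0,1],[[0,0,0],0,1],[[0,0,0],0,1],[[0,0,0],0,1]]' 60
```

```text
time: 10.13
eef_pos: [465.2, 273.3, 64.1]
ee_rot: [3.141, 0.005, 0.364]
contact_force: [-0.4, 0.3, 1.3]
gripper_width: 1.004
time: 10.8
eef_pos: [466.8, 275.9, 67.5]
ee_rot: [-3.142, -0.001, 0.366]
contact_force: [-0.9, -0.3, 6.5]
gripper_width: 0.221
```

```bash
python3 -m jog '[[[0,0,-0.2],0,1],[[0,0,-0.5],0,1],[[0,0,-1],0,1],[[0,0,-2],0,1],[[0,0,-3.5],0,1],[[0,0,-5],0,1],[[0,0,-6.5],0,1],[[0,0,-8],0,1],[[0,0,-9.5],0,1],[[0,0,-9.5],0,1],[[0,0,-9.5],0,1],[[0,0,-9.5],0,1]]'
python3 - <<'E'
from h import *
from m import look
s,c,im,d=look('w3');print(s['eef_pos'],s['ee_rot'],s['contact_force'])
P=cloud('wrist',d,c)
for n in('scene',):
    a,_=optics.snapshot(n);cv2.imwrite('pics/c3.png',np.vstack([cv2.resize(a[120:320,260:520],(640,492))[:300],im[100:400]]))
E
```

```text
time: 11.8
eef_pos: [465.7, 275.2, 160.8]
ee_rot: [3.142, 0.001, 0.366]
contact_force: [0.1, 0.4, -1.9]
gripper_width: 0.22
[465.6883941  275.24133112 160.80262865] [3.14154611e+00 8.76462694e-04 3.65974627e-01] [ 0.1356243   0.40406295 -1.91137339]
```

View pics/c3.png

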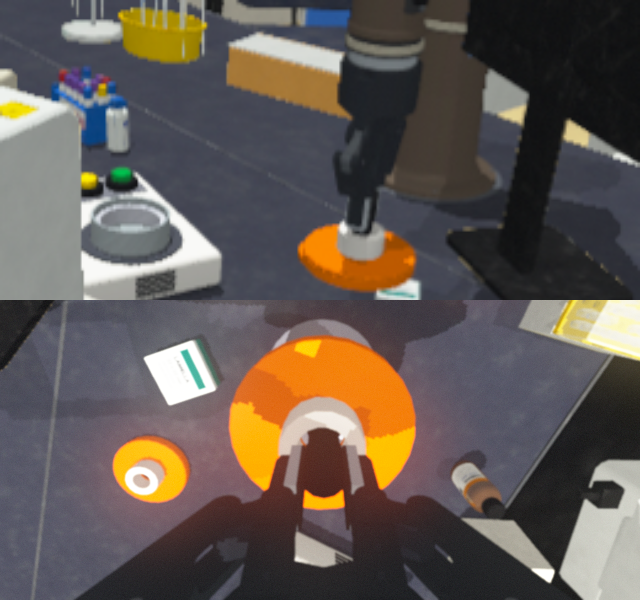

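Run:
```python
from h import *
im=cv2.imread('pics/w3.png');z=np.load('w3.npz');c=optics.calibration('wrist');c['position']=z['pos'];c['rotation']=z['rot']
P=cloud('wrist',z['d'],c);H,S,V=cv2.split(cv2.cvtColor(im,cv2.COLOR_BGR2HSV))
m=((H<18)&(S>150)&(V>80)).astype(np.uint8);m[:,:210]=0
q=max(cv2.findContours(m,0,1)[0],key=cv2.contourArea)
M=np.zeros_like(m);cv2.drawContours(M,[q],-1,1,-1);M=cv2.erode(M,np.ones((7,7)))*m;p=P[M>0];p=p[p[:,2]>100]
med=np.median(p,0);A=np.c_[p[:,:2]-med[:2],np.ones(len(p))];k=np.linalg.lstsq(A,p[:,2],rcond=None)[0];print('plate z',med[2],'slopes',k[:2],len(p))
qq=q.reshape(-1,2);qq=qq[(qq[:,1]<270)];w=onplane('wrist',qq,med[2],c)[:,:2]
# algebraic circle fit
s=np.linalg.lstsq(np.c_[2*w,np.ones(len(w))],(w**2).sum(1),rcond=None)[0];print('centre',s[:2],'r',np.sqrt(s[2]+s[0]**2+s[1]**2))
t=P[190:300,270:380].reshape(-1,3);t=t[(abs(t[:,2]-med[2]-24)<3)];print(len(t),t[:,2].mean())
```

```text
plate z 130.67371264689274 slopes [-0.06334493  0.22965198] 9011
centre [462.07279477 283.06399292] r 47.55581965964157
2040 154.44502472211948
```

```bash
cat > f.py <<'E'
from h import *
import sys
def fit(tag,vmax,zp,u0=210):
    im=cv2.imread(f'pics/{tag}.png');z=np.load(f'{tag}.npz');c=optics.calibration('wrist');c['position']=z['pos'];c['rotation']=z['rot']
    P=cloud('wrist',z['d'],c);H,S,V=cv2.split(cv2.cvtColor(im,cv2.COLOR_BGR2HSV))
    m=((H<32)&(S>140)&(V>80)).astype(np.uint8);m[:,:u0]=0;m[:,450:]=0
    q=max(cv2.findContours(m,0,1)[0],key=cv2.contourArea)
    p=P[(cv2.erode(m,np.ones((5,5)))>0)];p=p[abs(p[:,2]-zp)<6]
    med=np.median(p,0);k=np.linalg.lstsq(np.c_[p[:,:2]-med[:2],np.ones(len(p))],p[:,2],rcond=None)[0];print('plate z',med[2],'slopes',k[:2],len(p))
    w=onplane('wrist',cv2.convexHull(q).reshape(-1,2),med[2],c)[:,:2]
    (x,y),r=cv2.minEnclosingCircle(w.astype(np.float32));print('centre',x,y,r)
fit(sys.argv[1],0,float(sys.argv[2]))
E
python3 f.py w3 131
```

```text
plate z 130.68144866866086 slopes [-0.00117127 -0.00190415] 14947
centre 465.33544921875 276.5491027832031 58.69797897338867
```

Run:
```python
from h import *
from scipy.optimize import least_squares
def circ(w,r=48):
    f=lambda s:np.hypot(w[:,0]-s[0],w[:,1]-s[1])-r
    return least_squares(f,[563,5],loss='soft_l1').x
z=np.load('w1.npz');c=optics.calibration('wrist');c['position']=z['pos'];c['rotation']=z['rot']
P=cloud('wrist',z['d'],c).reshape(-1,3)
p=P[(P[:,2]>83)&(P[:,2]<90)&(np.hypot(P[:,0]-563,P[:,1]-5)<62)]
print('w1 rim',len(p),p[:,2].mean(),circ(p[:,:2],46), np.percentile(np.hypot(p[:,0]-563.4,p[:,1]-5.2),[2,50,98]))
s=monitor.observe();d=optics.snapshot('top')[1];Q=cloud('top',d)[160:215,300:350].reshape(-1,3)
b=np.median(Q[:,2]);print(b)
q=Q[(Q[:,2]>74)&(Q[:,2]<90)&(np.hypot(Q[:,0]-563,Q[:,1]-5)<62)];print('top',len(q),circ(q[:,:2],46),q[:,2].mean())
```

```text
w1 rim 1186 85.26947175107428 [563.56733686   4.34449632] [43.92342292 46.42923879 48.72998526]
48.04630585890516
top 189 [561.42948967   5.97293934] 80.74863278417122
```

```bash
python3 -m jog '[[[0,0.8,0],0,1],[[0,2.5,0],0,1],[[-0.1,5,0],0,1],[[-0.1,8,0],0,1],[[-0.2,11,0],0,1],[[-0.2,14,0],0,1],[[-0.3,17,0],0,1],[[-0.4,20,0],0,1],[[-0.5,23,0],0,1],[[-0.6,25.5,0],0,1],[[-0.6,27.5,0],0,1],[[-0.6,28.5,0],0,1]]'
python3 -m jog '[[[0,0.4,0],0,1],[[0,0.4,0],0,1],[[0,0.4,0],0,1],[[0,0.4,0],0,1]]'
python3 -c "
from m import look
s,c,im,d=look('w4');print(s['eef_pos'],s['ee_rot'])"; python3 f.py w4 131
```

```text
time: 12.95
eef_pos: [563.1, 4.1, 160.7]
ee_rot: [3.141, 0.001, 0.364]
contact_force: [-0.0, 0.4, -2.4]
gripper_width: 0.223
time: 13.28
eef_pos: [563.4, 4.6, 161.0]
ee_rot: [-3.141, 0.001, 0.367]
contact_force: [1.2, 0.5, -2.2]
gripper_width: 0.22
[563.41136275   4.60699012 160.99429704] [-3.14070672e+00  7.32030282e-04  3.67168337e-01]
plate z 130.89453559666885 slopes [-0.00087896 -0.00064942] 14516
centre 562.2833251953125 7.386956691741943 57.454345703125
```

View pics/w4.png

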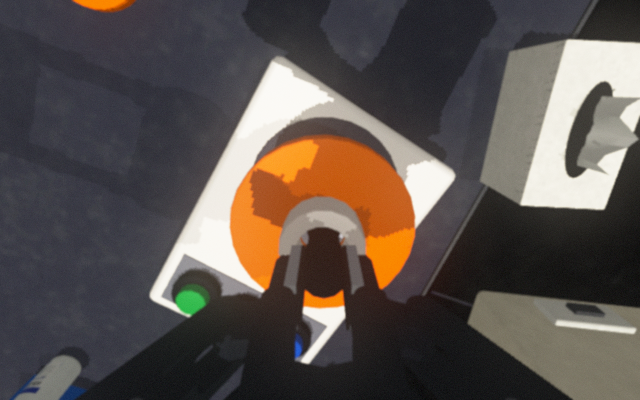

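Run:
```python
from h import *
for tag,tc,yaw in(('w3',[465.7,275.2],.366),('w4',[563.4,4.6],.367)):
    z=np.load(tag+'.npz');c=optics.calibration('wrist');c['position']=z['pos'];c['rotation']=z['rot']
    P=cloud('wrist',z['d'],c)[200:310,270:380].reshape(-1,3);R=rot([np.pi,0,yaw])
    for lo,hi in((176,186),(150,158)):
        q=P[(P[:,2]>lo)&(P[:,2]<hi)];t=(q-[*tc,0])@R
        t=t[(np.hypot(t[:,0],t[:,1])<27)]
        print(tag,lo,len(t),np.percentile(t[:,0],[1,50,99]).round(1),np.percentile(t[:,1],[1,50,99]).round(1), q[:,2].mean())
```

```text
w3 176 2288 [-21.8   0.6  22.4] [-11.7  -6.1   8.5] 180.68335561542804
w3 150 2174 [-23.   -0.4  22.1] [-24.8 -15.3  -0. ] 154.25289661271722
w4 176 2289 [-21.6   0.7  22.5] [-11.6  -6.1   8.5] 180.76194669554621
w4 150 2198 [-23.   -0.9  22.1] [-25.2 -15.6  -0. ] 154.4410095376428
```

```bash
python3 -m jog '[[[0,0.1,0.5],0,1],[[0,0.1,1.5],0,1],[[0,0.1,2.5],0,1],[[0,0.1,3],0,1],[[0,0.1,3.3],0,1],[[0,0.1,3.6],0,1],[[0,0.1,3.8],0,1],[[0,0.1,4],0,1],[[0,0.1,4.2],0,1],[[0,0.1,4.2],0,1],[[0,0.1,4.2],0,1]]'
python3 -m jog '[[[0,0,0.1],0,1],[[0,0,0.25],0,1],[[0,0,0.25],0,1],[[0,0,0.25],0,1]]'
```

```text
time: 14.25
eef_pos: [564.7, 2.5, 119.6]
ee_rot: [3.141, -0.001, 0.366]
contact_force: [-0.1, -0.0, -1.4]
gripper_width: 0.217
time: 14.58
eef_pos: [564.4, 2.6, 116.8]
ee_rot: [3.142, -0.0, 0.366]
contact_force: [0.5, -0.2, -1.1]
gripper_width: 0.22
```

```bash
python3 -m jog '[[[0,0,0.1],0,1],[[0,0,0.1],0,1],[[0,0,0.1],0,1]]'
python3 -m jog '[[[0,0,0.1],0,1],[[0,0,0.1],0,1],[[0,0,0.1],0,1]]'; python3 -c "
from m import look
s,c,im,d=look('w5')"; python3 f.py w5 89
```

```text
time: 14.83
eef_pos: [564.6, 2.5, 116.5]
ee_rot: [3.141, -0.0, 0.366]
contact_force: [-1.8, -1.0, 4.1]
gripper_width: 0.22
time: 15.08
eef_pos: [564.6, 2.5, 116.4]
ee_rot: [3.141, -0.0, 0.366]
contact_force: [-3.6, -0.3, 9.7]
gripper_width: 0.225
plate z 89.41264675829017 slopes [ 8.49659507e-05 -1.67525014e-03] 15048
centre 563.268798828125 5.618140697479248 57.004852294921875
```

```bash
python3 -m jog '[[[0,0,-0.2],0,1],[[0,0,-0.2],0,0],[[0,0,-0.2],0,0],[[0,0,-0.2],0,0],[[0,0,-0.2],0,0],[[0,0,-0.2],0,0],[[0,0,-0.2],0,0],[[0,0,-0.2],0,0],[[0,0,-0.2],0,0]]'
python3 -m jog '[[[0,0,-2],0,0],[[0,0,-4],0,0],[[0,0,-5],0,0],[[0,0,-5],0,0],[[0,0,-5],0,0]]'
python3 - <<'E'
from m import look
from h import *
s,c,im,d=look('w6');print(s['eef_pos'],s['ee_rot'])
P=cloud('wrist',d,c).reshape(-1,3);P=P[np.hypot(P[:,0]-563,P[:,1]-5)<60]
for n,lo,hi in(('knob',133,140),('collar',111,117)):
    q=P[(P[:,2]>lo)&(P[:,2]<hi)];(x,y),r=cv2.minEnclosingCircle(q[:,:2].astype(np.float32));print(n,len(q),x,y,r,q[:,2].mean(), (np.array([x,y,0])-[*s['eef_pos'][:2],0])@rot(s['ee_rot']))
E
python3 f.py w6 90
```

```text
time: 15.88
eef_pos: [564.4, 2.5, 116.7]
ee_rot: [-3.142, 0.0, 0.366]
contact_force: [-0.0, 0.2, 0.7]
gripper_width: 0.999
time: 16.3
eef_pos: [564.9, 2.5, 167.3]
ee_rot: [3.141, -0.002, 0.366]
contact_force: [0.5, 0.4, -0.0]
gripper_width: 1.002
[564.91799993   2.5146721  167.32856982] [ 3.14088805e+00 -1.54003227e-03  3.65976038e-01]
knob 848 564.772705078125 4.311489105224609 10.568504333496094 136.22740526496162 [ 5.07337200e-01 -1.72981811e+00 -4.37525795e-04]
collar 2009 563.98681640625 4.000720500946045 23.955591201782227 113.23619147854097 [-0.33771685 -1.72086807 -0.00173263]
plate z 89.40725951550793 slopes [-3.95398737e-04 -5.65548171e-06] 10858
centre 563.6359252929688 5.095694065093994 56.91499710083008
```

View pics/w6.png

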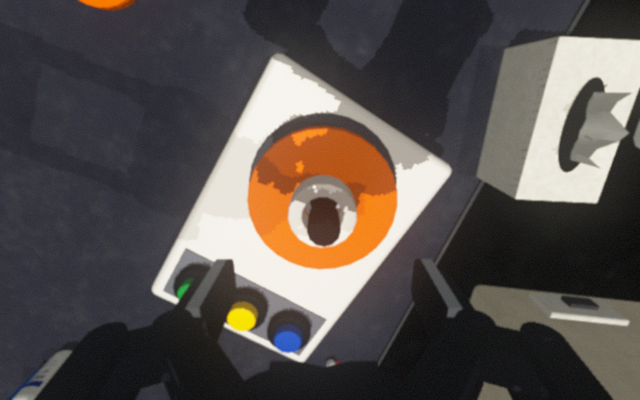

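```bash
python3 -m jog '[[[0,-0.2,1],0,0],[[0,-0.2,3],0,0],[[0,-0.2,5],0,0],[[0,-0.2,6.5],0,0],[[0,-0.2,7.3],0,0],[[0,-0.2,7.6],0,0],[[0,-0.2,7.8],0,0],[[0,-0.2,7.8],0,0],[[0,-0.2,7.8],0,0]]' 60
python3 -m jog '[[[0,0,0],0,1],[[0,0,0],0,1],[[0,0,0],0,1],[[0,0,0],0,1],[[0,0,0],0,1],[[0,0,0],0,1],[[0,0,0],0,1],[[0,0,0],0,1]]' 60
```

```text
time: 17.1
eef_pos: [564.4, 4.4, 89.4]
ee_rot: [3.141, -0.001, 0.366]
contact_force: [0.5, 0.9, -0.8]
gripper_width: 1.001
time: 17.77
eef_pos: [564.7, 4.4, 89.8]
ee_rot: [3.141, -0.002, 0.366]
contact_force: [0.3, -0.5, 4.9]
gripper_width: 0.532
```

```bash
python3 -m jog '[[[0,0,-0.2],0,1],[[0,0,-0.5],0,1],[[0,0,-1],0,1],[[0,0,-1.8],0,1],[[0,0,-2.8],0,1],[[0,0,-4],0,1],[[0,0,-5.2],0,1],[[0,0,-6.4],0,1],[[0,0,-7.6],0,1],[[0,0,-8.8],0,1],[[0,0,-9.6],0,1],[[0,0,-10.3],0,1]]'
python3 -m jog '[[[0,0,0],0,1],[[0,0,0],0,1],[[0,0,0],0,1],[[0,0,0],0,1],[[0,0,0],0,1],[[0,0,0],0,1]]'
python3 - <<'E'
from m import look
from h import *
s,c,im,d=look('w7');print(s['eef_pos'],s['contact_force'],s['gripper_width'])
a,ad=optics.snapshot('scene');P=cloud('scene',ad).reshape(-1,3)
for n,ztop,zb in(('knob?',125,145),):
    q=P[(np.hypot(P[:,0]-564,P[:,1]-4)<30)&(P[:,2]>zb-20)&(P[:,2]<zb+5)];print(n,len(q),q.mean(0) if len(q) else 0, q[:,2].max() if len(q) else 0)
cv2.imwrite('pics/c7.png',np.vstack([cv2.resize(a[120:280,240:440],(640,512))[:300],im[100:400]]))
E
python3 f.py w7 191
```

```text
time: 18.77
eef_pos: [564.2, 4.4, 193.4]
ee_rot: [3.141, -0.001, 0.366]
contact_force: [-0.2, -0.2, -0.6]
gripper_width: 0.533
time: 19.27
eef_pos: [563.2, 4.4, 191.0]
ee_rot: [-3.141, 0.001, 0.366]
contact_force: [0.3, 0.1, -1.3]
gripper_width: 0.534
[563.24211768   4.44135522 191.02725465] [ 0.30565702  0.06396125 -1.25689034] 0.53423268253511
knob? 36 [567.80084131  10.83889581 131.65176299] 136.41651793735423
plate z 190.68566748631062 slopes [-0.00218081 -0.00165417] 17377
centre 563.0333251953125 5.665385723114014 57.383419036865234
```

View pics/c7.png

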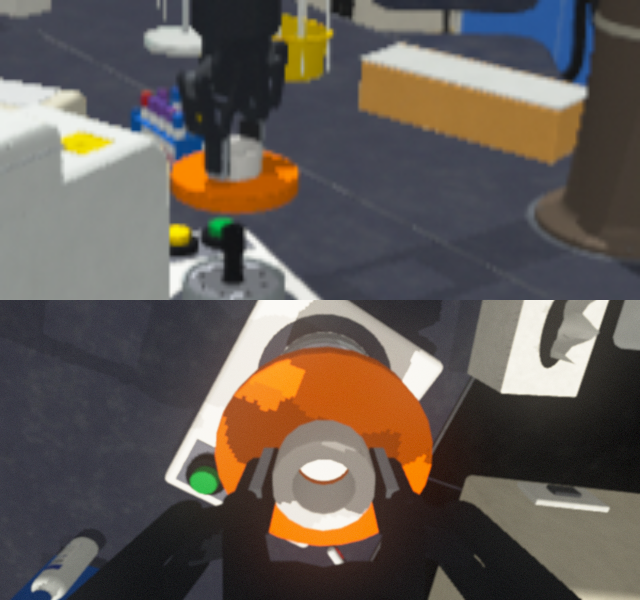

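```bash
python3 -c "
from bench import robot; print(robot.job_done())"
```

```text
the job is handed in; nothing more can be done
None
```

The job is handed in at about 19 s of robot time; no verdict came back.

- **Keys:** I pressed green, yellow and blue in that order. Each went to its stop, with the fingertip at z = 66 mm and 9–10 N on the wrist.
- **Placing the lids:** I carried both lids together by the knob and lowered them onto the pot until the force rose. After I let go, the plate and knob heights matched the seated values to within about 1 mm, both lids were within about 2 mm of the pot's axis, and the outer lid was level.
- **Lifting the outer lid:** I gripped the white collar and lifted the outer lid straight up. At the last check it was level (slopes about 0.002), about 98 mm above the pot's seat and on its axis to about 1 mm. The wrist carried 1.3 N. The inner lid's knob stood upright in the pot with its top at 136 mm; 137 mm is nominal.

**Bystanders:** I did not measure their positions at the end. None looked shifted in the views I took, and nothing touched them that I know of.

**Monitor beside the base:** the measurements showed the arm's shoulder would sweep through it. I turned past it in small steps while watching the first joint's torque. No contact force appeared, and the last picture from that stage shows the shoulder overlapping the screen, so it does not seem to be solid to the arm. The torque there read up to about 1 N m, most of it while the arm was still settling.

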